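Fill the nests of the kit tote, then tip its spacers into the orange corner

ROBOT

A 6-joint arm with a two-finger parallel gripper is mounted at the origin on the work surface. World frame = base frame: x ahead of the robot, y to its left, z up, the work surface at z = 0. Lengths are in m, angles in rad, forces in N, time in s.
With the tool pointing down it reaches from about 0.375 to 0.975 m from the base axis. Payload 3.8 kg.
Tool frame: the origin (TCP) lies at the very end of the fingers, on their centre line; the grasp point (between the pads) lies 19 mm behind it; z points along the fingers, y is the line along which they close (so a half turn about z gives the same grasp; the last joint's range is limited). The gripper opens to 85 mm and grips with 20 to 120 N. Pads are 22 mm wide; open, the fingers measure 114 mm over their backs; the gripper's body (76 mm by 85 mm) begins 54 mm behind the grasp point. The pads swing forward as they close: fully open they stand 13 mm farther back than shut.
Start: joints at [-1.279, 0.264, 1.604, -0, 1.274, -0.037], TCP at [0.218, -0.639, 0.231] pointing down, gripper open.
Joint ranges: [-2.63, 2.63], [-0.94, 2.18], [0.31, 2.57], [-1.31, 4.45], [0, 2.66], [-2.55, 2.55]. Speed limits (rad/s): [2.57, 2.57, 3.14, 3.14, 3.14, 3.14].

INTERFACE

Orientations are given as a rotation vector (axis times angle).
In Python, from workcell import * gives the robot as it stands.
- The arm moves only by the shell command python3 -m crank 'ROWS' [OPENING] [FORCE]. ROWS is JSON, a list that holds one entry, the list of rows, each a list of 6 numbers: the shift along the tool's x, y, z in cm, then the turn, a rotation vector about the tool's x, y, z in rad. In form: [[[dx, dy, dz, ax, ay, az], ...]]. A call has 1 to 8 rows; each row shifts and turns the commanded pose from where the row before left it, along the tool's axes as they then stand; what a row does not reach is not made up. A row lasts 1/12 s, in which the tool goes at most 41.7 mm and 7.16 degrees, less where a joint would pass 70% of its speed; a pose out of reach is approached as far as the arm can. A call with a gripper value outside its range is refused whole. OPENING is the finger opening in cm, from 0 to 8.54, set as the call begins (- or left out, the last holds). The fingers move at their own pace and stop on an object; FORCE is the grip in N (left out, the last holds). Time passes only in rows, so rows that do not move let the fingers close. It gives the time, the measured TCP pose, the force, the opening and the grip force at its end, in the units of the state.
- read_state(): the state, without advancing time (a new reading comes with each control period).
- read_camera(name): name is "scene" or "top"; returns the picture (420x560x3 uint8, blue, green, red); there is no depth.
- camera_model(name): a dict with "camera_matrix" (3x3 intrinsics, pixels), "R" (3x3) and "t" (3): a world point X has camera coordinates R X + t. Camera axes: x right, y down, z forward; pixel columns grow to the right and rows downward; lengths in m; the calibration is good to about 2 mm. A picture is of the moment at which its call begins. camera_model takes no time and is no camera call.
- finish_job(): hands the job in; it is judged then, once.
The state is a dict: "time": time; "q": joint angles; "joint_vel": joint speeds; "joint_torque": joint torques, N m; "tool_pos": TCP position; "tcp_rot": TCP orientation; "wrist_force": force on the tool from outside, world axes, zero at the start; "torque": the same for the moment, N m; "width": opening from 0.0 (shut) to 1.0 (fully open); "grip_force": force on a finger pad.
Only numpy, scipy, OpenCV 4.12 (cv2) and the standard library are available. Lean on these libraries where they do the work, as an engineer would, in place of code of your own. Each camera call takes 0.05 s, during which the arm holds its last target. There are 200 camera calls.

TASK

Get the model maker's kit tote ready for picking: stand the brass bush and the blue block upright, fully home, in the matching nests of the tote's wooden block and let go of them while the tote still stands on the bench. Then lift the tote by its black bar, tilt it about 25 degrees so that all four loose spacers slide into the corner marked orange, and finish while still holding it there, tilted, off the bench and touching nothing else. Leave everything else on the bench where it is.

Things in the scene. Friction and masses are not known exactly. Their poses are not given: they have to be found in the camera images.
- tote_handle (a point): Centre of the black bar (along the tote's x, 14 mm thick, 18 mm high, 116 mm above the underside, posts 170 mm apart) over the middle of the grey open tote (180 mm in x, 260 mm in y, walls 40 mm high, floor 5 mm thick, about 0.6 kg loaded, balanced within 20 mm of the bar). Axes: the tote's, z up; nest block at its +y end, orange corner at -x, -y.
- nest_round (a point): Centre of the mouth of the round nest (30 mm across, 22 mm deep, bottom closed, rim bevelled 3 mm) in the wooden block at the tote's +y end; the block's top is level with the tote's walls, 40 mm above the tote's underside. Axes as the tote's. It lies 40 mm to -x and 97.5 mm to +y of the bar's centre.
- nest_slot (a point): Centre of the mouth of the rectangular nest (38 mm along the tote's x, 26 mm along its y, 22 mm deep, bottom closed, rim bevelled 3 mm) in the same block, 40 mm to +x and 97.5 mm to +y of the bar's centre. Axes as the tote's.
- tote_corner (a point): Inner corner of the tote's floor at its -x, -y, marked by an orange patch on the floor and orange strips on the walls. Axes as the tote's.
- bush_center (a point): Centre of the brass bush, a cylinder 26 mm across and 60 mm tall, 50 g, standing upright on the bench; z along its axis, up. It stands 38 mm out of its nest once home.
- block_center (a point): Centre of the blue clamp block, 34 mm (its x) by 22 mm (its y) by 60 mm tall, 50 g, standing upright on the bench; z up. Either way round fits the nest; it stands 38 mm out once home.
- spacer0_center (a point): Centre of loose copper-coloured spacer 1 of 4: a polished, slippery disc 18 mm across, 12 mm thick, 20 g, lying flat on the tote's floor; it starts to slide at 6 to 8 degrees of tilt, more along a wall.
- spacer1_center (a point): Centre of loose copper-coloured spacer 2 of 4: a polished, slippery disc 18 mm across, 12 mm thick, 20 g, lying flat on the tote's floor; it starts to slide at 6 to 8 degrees of tilt, more along a wall.
- spacer2_center (a point): Centre of loose copper-coloured spacer 3 of 4: a polished, slippery disc 18 mm across, 12 mm thick, 20 g, lying flat on the tote's floor; it starts to slide at 6 to 8 degrees of tilt, more along a wall.
- spacer3_center (a point): Centre of loose copper-coloured spacer 4 of 4: a polished, slippery disc 18 mm across, 12 mm thick, 20 g, lying flat on the tote's floor; it starts to slide at 6 to 8 degrees of tilt, more along a wall.
- foot_a (a point): Outer underside corner of the tote at its -x, -y; 0 above the bench while the tote stands.
- foot_b (a point): Outer underside corner of the tote at its +x, -y; 0 above the bench while the tote stands.
- foot_c (a point): Outer underside corner of the tote at its +x, +y; 0 above the bench while the tote stands.
- foot_d (a point): Outer underside corner of the tote at its -x, +y; 0 above the bench while the tote stands.
- model_edge (a point): Lower front corner (towards the robot, right) of the fixed white architectural model on a 200 x 600 mm board, 100 mm tall; leave it alone.
- cabinet_edge (a point): Lower front left corner (towards the robot) of the fixed grey parts cabinet with yellow drawers, 200 x 260 mm, 220 mm tall; leave it alone.
- mug: White ceramic mug, 80 mm across, 90 mm tall; origin at its underside, a thing to leave alone.
- glue: White bottle with red cap, 56 mm across, 130 mm tall; origin at its underside, a thing to leave alone.
- screwdriver: Screwdriver lying on the bench; origin at its underside, a thing to leave alone.
- wrench: Steel wrench lying on the bench; origin at its underside, a thing to leave alone.
- offcut: White plastic L-shaped offcut, 70 x 50 mm, 53 mm tall; origin at its underside, a thing to leave alone.
- jar: Glass jar with steel cap, 60 mm across, 70 mm tall; origin at its underside, a thing to leave alone.
Not all that is in view belongs to the job. What is shaped like the part that bears block_center but red or white is not meant.

How it is judged:
By the outcome, as a careful person would: the job done as asked, in the order asked, and still so for the second after the job is handed in, while the arm keeps its last pose, push and grip.
It also fails if it takes over 72 s, if anything falls off the work surface, if the arm or the gripper's body presses on something with over 40 N, if the wrist force passes 120 N, or if a joint passes its speed limit or range.

## Working session

There is one attempt and no reset: what is moved stays moved. The work goes in short steps, Python scripts to look and compute and a shell command to move; the robot and the scene stay as the last step left them, time stands still between calls to the robot, and variables do not carry over. Pictures are saved under pics/ and viewed, at most 10 in all, crops included, and the job is handed in when it is done.

```bash
mkdir -p pics; ls; python3 - <<'E'
from workcell import *
import cv2
for n in ["scene","top"]:
    im=read_camera(n); cv2.imwrite(f"pics/{n}0.png",im)
    c=camera_model(n); print(n,c)
s=read_state(); print(s)
E
```

```text
pics
scene {'camera_matrix': array([[455.47336812,   0.        , 277.58822922],
       [  0.        , 455.47336812, 208.81439685],
       [  0.        ,   0.        ,   1.        ]]), 'R': array([[ 0.69359219,  0.72035987, -0.00339618],
       [ 0.49365823, -0.4787374 , -0.72602483],
       [-0.52462503,  0.5018886 , -0.6876601 ]]), 't': array([-0.37929611, -0.20728675,  1.51897633])}
top {'camera_matrix': array([[525.62319204,   0.        , 278.59359362],
       [  0.        , 525.62319204, 200.60872918],
       [  0.        ,   0.        ,   1.        ]]), 'R': array([[-0.01533628, -0.99987907,  0.00257812],
       [-0.98776226,  0.01475008, -0.15526803],
       [ 0.15521123, -0.0049278 , -0.98786902]]), 't': array([0.00286723, 0.55068845, 1.65423285])}
{'time': 0.1, 'q': array([-1.27890035e+00,  2.64669050e-01,  1.60528028e+00, -9.94213002e-06,
        1.27371541e+00, -3.68767591e-02]), 'joint_vel': array([-0.00065336, -0.00143217, -0.00340437,  0.00034987,  0.00021212,
       -0.00022756]), 'joint_torque': array([ 3.16199194e-04, -5.16706073e+01, -3.68590879e+01, -7.74217051e-05,
        6.22648935e-03, -8.78000674e-05]), 'tool_pos': array([ 0.21775753, -0.63818549,  0.23006931]), 'tcp_rot': array([-3.09721358e+00, -5.13780595e-01,  4.28424007e-04]), 'wrist_force': array([-0.31169168,  0.00517678, -0.39854891]), 'torque': array([ 0.03381703, -0.03652752, -0.02043651]), 'grip_force': 0.0, 'width': 1.0014278654931459}
```

View pics/scene0.png

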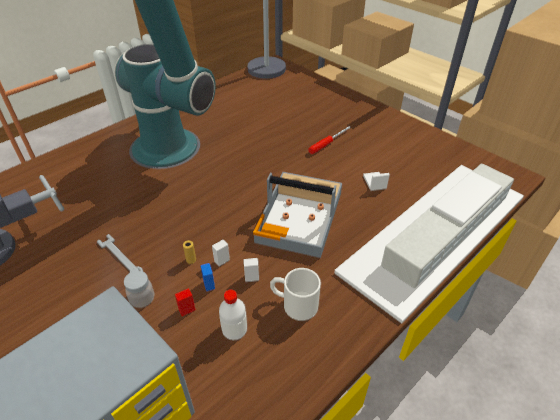

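View pics/top0.png

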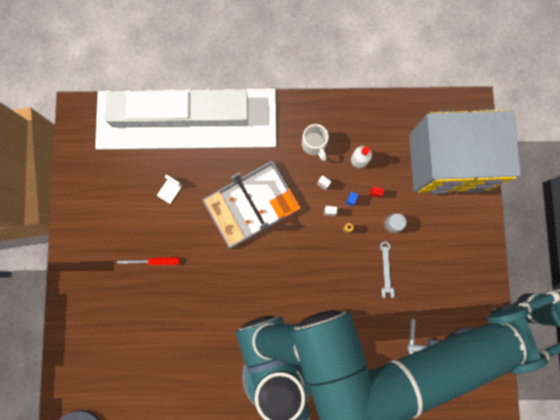

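The scene view shows the tote near (300,215) with the bush (189,252), the blue block (207,278), and red and white decoys around it. In the top view the tote is at (252,205), the bush at (349,228) and the blue block at (352,199). I'll enlarge both.

```bash
python3 - <<'E'
import cv2
a=cv2.imread("pics/top0.png")[145:255,195:405]
b=cv2.imread("pics/scene0.png")[165:315,165:365]
cv2.imwrite("pics/top0c.png",cv2.resize(a,None,fx=3.8,fy=3.8,interpolation=cv2.INTER_CUBIC))
cv2.imwrite("pics/scene0c.png",cv2.resize(b,None,fx=4,fy=4,interpolation=cv2.INTER_CUBIC))
E
```

```text
(no output)
```

View pics/top0c.png

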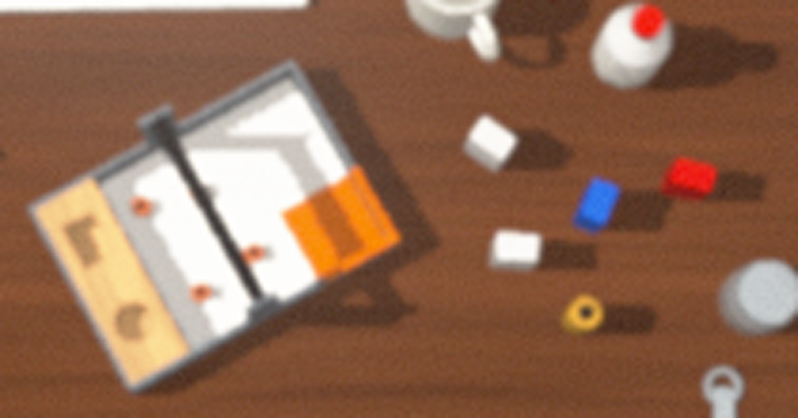

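View pics/scene0c.png

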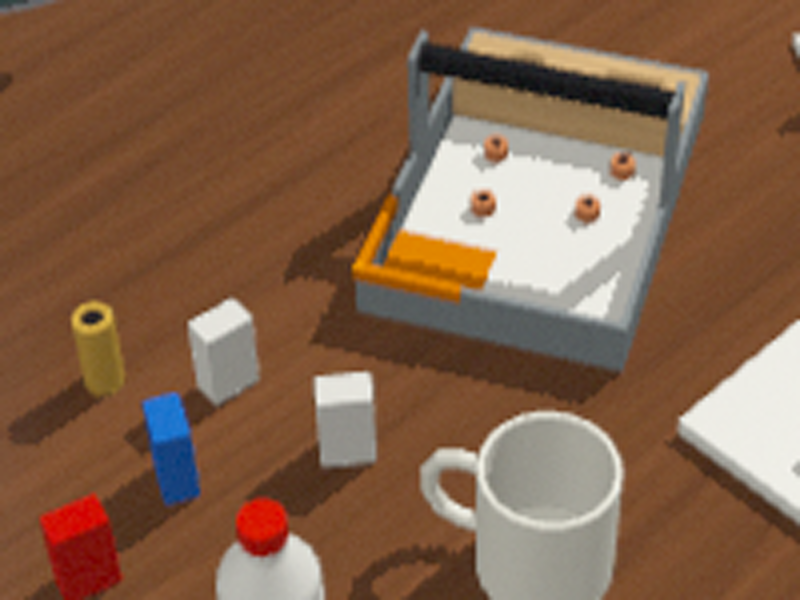

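Clicked enlarged-crop corners give the tote pose: in the top crop, the wall tops are at (400,240), (292,62), (32,208) and (133,388). I'll fit the tote from these points, and the bush and block by silhouette.

```bash
cat > h.py <<'E'
import numpy as np, cv2
from workcell import *
from scipy.optimize import least_squares, minimize
from scipy.spatial.transform import Rotation as Ro
C={n:camera_model(n) for n in("scene","top")}
def proj(n,X):
    c=C[n]; p=(np.atleast_2d(X)@c["R"].T+c["t"])@c["camera_matrix"].T
    return p[:,:2]/p[:,2:]
def place(p,L,z0=0):
    L=np.atleast_2d(L); c,s=np.cos(p[2]),np.sin(p[2])
    return np.c_[p[0]+c*L[:,0]-s*L[:,1],p[1]+s*L[:,0]+c*L[:,1],L[:,2]+z0]
BOX=np.array([[a,b,c] for a in(-.017,.017) for b in(-.011,.011) for c in(0,.06)])
th=np.linspace(0,2*np.pi,40)
CYL=np.array([[.013*np.cos(t),.013*np.sin(t),c] for t in th for c in(0,.06)])
def cost(p,shape,masks):
    J=0
    for n,m in masks.items():
        k=8; q=proj(n,place(p,shape))
        y0,x0=m[1]; h,w=m[0].shape
        hull=cv2.convexHull(((q-[x0,y0]+.5)*k*1.0).astype(np.float32))
        im=np.zeros((h*k,w*k),np.uint8); cv2.fillConvexPoly(im,np.round(hull*16).astype(np.int32),1,shift=4)
        J+=np.abs(cv2.resize(im.astype(np.float32),(w,h),interpolation=cv2.INTER_AREA)-m[0]).sum()
    return J
E
python3 - <<'E'
from h import *
H,W=.09,.13
L=[(-H,-W,.04),(H,-W,.04),(H,W,.04),(-H,W,.04)]
top=[(400,240),(292,62),(32,208),(133,388)]
sc=[(357,272),(632,330),(707,72),(472,30)]
f=lambda u,k,o:(np.array(u)+.5)/k-.5+o
T=f(top,3.8,[195,145]);S=f(sc,4,[165,165])
r=lambda p:np.r_[(proj("top",place(p,L))-T).ravel(),(proj("scene",place(p,L))-S).ravel()]
s=least_squares(r,[.5,0,.5]);p=s.x;print("tote",p,np.degrees(p[2]),s.fun.round(1))
for v,g in(("top",T),("scene",S)):
    r1=least_squares(lambda p:(proj(v,place(p,L))-g).ravel(),p);print(v,r1.x)
for nm,q in(("bar",(0,0,.116)),("barL",(-.085,0,.116)),("barR",(.085,0,.116)),("round",(-.04,.0975,.04)),("slot",(.04,.0975,.04))):
    X=place(p,[q]);print(nm,X.round(4),(((proj("top",X)-[195,145]+.5)*3.8)-.5).round(),(((proj("scene",X)-165+.5)*4)-.5).round())
im={n:cv2.imread(f"pics/{n}0.png") for n in C}
box={"block":{"top":(188,340,212,366),"scene":(258,195,295,220)},"bush":{"top":(218,338,238,360),"scene":(236,178,268,201)}}
for nm,sh in(("block",BOX),("bush",CYL)):
    M={}
    for n,(a,b,c,d) in box[nm].items():
        i=im[n][a:c,b:d].astype(int); B,G,R=i[...,0],i[...,1],i[...,2]
        m=(B>R+30) if nm=="block" else ((R>110)&(R-B>60)&(G-B>35))
        m=cv2.morphologyEx(m.astype(np.uint8),cv2.MORPH_CLOSE,np.ones((3,3)))
        m=m.astype(np.float32); M[n]=(m,(a,b)); print(nm,n,m.sum())
    best=None
    for y in np.arange(0,np.pi,.3 if nm=="block" else 9):
      for x0 in [(.62,-.18) if nm=="block" else (.56,-.18)]:
        a=minimize(cost,[*x0,y],args=(sh,M),method="Nelder-Mead",options=dict(initial_simplex=np.array([[*x0,y],[x0[0]+.04,x0[1],y],[x0[0],x0[1]+.04,y],[*x0,y+.3]])))
        if best is None or a.fun<best.fun:best=a
    print(nm,best.x,np.degrees(best.x[2]),best.fun)
E
```

```text
tote [0.54598823 0.08519407 0.51202481] 29.336860647330447 [-0.5 -1.4 -0.1 -1.6 -1.2 -0.6 -0.5  0.2 -0.7 -0.4 -1.3 -0.  -0.2  0.1
 -1.  -0.5]
top [0.54331167 0.0833913  0.50512698]
scene [0.54799349 0.08617219 0.51622372]
bar [[0.546  0.0852 0.116 ]] [[208. 206.]] [[544.  81.]]
barL [[0.4719 0.0435 0.116 ]] [[260. 296.]] [[420.  58.]]
barR [[0.6201 0.1268 0.116 ]] [[156. 118.]] [[671. 105.]]
round [[0.4633 0.1506 0.04  ]] [[136. 318.]] [[521.  67.]]
slot [[0.5331 0.1898 0.04  ]] [[ 90. 237.]] [[629.  88.]]
block top 113.0
block scene 267.0
block [ 0.62 -0.18  0.  ] 0.0 380.0
bush top 112.0
bush scene 258.0
bush [ 0.56 -0.18  0.  ] 0.0 370.0
```

```bash
python3 - <<'E'
from h import *
im={n:cv2.imread(f"pics/{n}0.png") for n in C}
box={"block":{"top":(188,340,212,366),"scene":(258,195,295,220)},"bush":{"top":(218,338,238,360),"scene":(236,178,268,201)}}
for nm,sh in(("block",BOX),("bush",CYL)):
    M={};cen={}
    for n,(a,b,c,d) in box[nm].items():
        i=im[n][a:c,b:d].astype(int); B,G,R=i[...,0],i[...,1],i[...,2]
        m=(B>R+30) if nm=="block" else ((R>110)&(R-B>60)&(G-B>35))
        m=cv2.morphologyEx(m.astype(np.uint8),cv2.MORPH_CLOSE,np.ones((3,3)))
        M[n]=(m.astype(np.float32),(a,b)); v,u=np.nonzero(m); cen[n]=np.array([u.mean()+b,v.mean()+a])
    x0=least_squares(lambda p:np.r_[(proj("top",[*p,.03])-cen["top"]).ravel(),(proj("scene",[*p,.03])-cen["scene"]).ravel()],[.55,-.2]).x
    print(nm,x0)
    for MM in (M,{"top":M["top"]},{"scene":M["scene"]}):
      best=None
      for y in np.arange(0,np.pi,.26 if nm=="block" else 9):
        a=minimize(cost,[*x0,y],args=(sh,MM),method="Nelder-Mead",options=dict(initial_simplex=np.array([[*x0,y],[x0[0]+.01,x0[1],y],[x0[0],x0[1]+.01,y],[*x0,y+.2]])))
        if best is None or a.fun<best.fun:best=a
      print(nm,list(MM),best.x,np.degrees(best.x[2]),best.fun)
E
```

```text
block [ 0.5565557  -0.24204491]
block ['top', 'scene'] [ 0.55657253 -0.2416942  -0.45603091] -26.12864673697278 37.265625
block ['top'] [ 0.55590469 -0.24295093 -0.36536244] -20.933725858547305 12.46875
block ['scene'] [ 0.55668373 -0.24145383  2.68723031] 153.96695511512257 19.21875
bush [ 0.46363083 -0.22627735]
bush ['top', 'scene'] [ 0.46202371 -0.22583756  0.08386469] 4.805092556067022 75.390625
bush ['top'] [ 0.46121495 -0.22663267  0.16087746] 9.217599207180964 33.984375
bush ['scene'] [ 0.4620265  -0.22588449  0.07508667] 4.3021492772292245 41.25
```

```bash
cat >> h.py <<'E'
TY=np.radians(29.3)
def go(xyz,yaw=TY):
    "turn (tool rotvec), then shift in the turned tool frame, cm"
    s=read_state(); R0=Ro.from_rotvec(s["tcp_rot"])
    Rt=Ro.from_matrix(np.array([[np.cos(yaw),np.sin(yaw),0],[np.sin(yaw),-np.cos(yaw),0],[0,0,-1.]]))
    print("pos",s["tool_pos"].round(4),"turn",(R0.inv()*Rt).as_rotvec().round(3),"shift cm",(Rt.inv().apply(np.array(xyz)-s["tool_pos"])*100).round(2),
      "w",round(s["width"],3),"grip",round(s["grip_force"],1),"F",s["wrist_force"].round(1),"t",round(s["time"],2))
E
python3 -c "
from h import *
go([.462,-.226,.15])"
```

```text
pos [ 0.2178 -0.6382  0.2301] turn [-0.002 -0.    -0.183] shift cm [ 41.47 -23.99   8.01] w 1.001 grip 0.0 F [-0.3  0.  -0.4] t 0.1
```

```bash
python3 -m crank '[[[0,0,0,0,0,-0.046],[0,0,0,0,0,-0.046],[0,0,0,0,0,-0.046],[0,0,0,0,0,-0.045],[2.6,-1.5,0,0,0,0],[2.6,-1.5,0,0,0,0],[2.6,-1.5,0,0,0,0],[2.6,-1.5,0,0,0,0]]]' 6
python3 -m crank '[[[2.6,-1.5,0,0,0,0],[2.6,-1.5,0,0,0,0],[2.6,-1.5,0,0,0,0],[2.6,-1.5,0,0,0,0],[2.6,-1.5,0,0,0,0],[2.6,-1.5,0,0,0,0],[2.6,-1.5,0,0,0,0],[2.6,-1.5,0,0,0,0]]]'
python3 -m crank '[[[2.6,-1.5,0.5,0,0,0],[2.6,-1.5,1,0,0,0],[2.6,-1.5,1.5,0,0,0],[2.5,-1.5,2,0,0,0],[0,0,1,0,0,0],[0,0,0,0,0,0]]]'
python3 -c "
from h import *
go([.462,-.226,.029])"
```

```text
time: 0.77
tool_pos: [0.2794, -0.5342, 0.2304]
tcp_rot: [-3.038, -0.794, 0.0]
wrist_force: [0.7, 0.4, -0.5]
width: 0.698
grip_force: 0.0
time: 1.43
tool_pos: [0.402, -0.3275, 0.2308]
tcp_rot: [-3.039, -0.795, 0.001]
wrist_force: [0.2, 0.6, -0.4]
width: 0.702
grip_force: 0.0
time: 1.93
tool_pos: [0.4605, -0.2239, 0.1679]
tcp_rot: [-3.034, -0.799, 0.007]
wrist_force: [-0.4, -0.0, 0.3]
width: 0.704
grip_force: 0.0
pos [ 0.4605 -0.2239  0.1679] turn [-0.005  0.004  0.004] shift cm [ 0.03  0.26 13.89] w 0.704 grip 0.0 F [-0.4 -0.   0.3] t 1.93
```

```bash
python3 -m crank '[[[0,0.25,2.5,0,0,0],[0,0,2.5,0,0,0],[0,0,2.5,0,0,0],[0,0,2.5,0,0,0],[0,0,2.5,0,0,0],[0,0,1.4,0,0,0],[0,0,0,0,0,0],[0,0,0,0,0,0]]]'
python3 -c "
from h import *
go([.462,-.226,.029])
a=read_camera('scene')[200:300,150:250];b=read_camera('top')[180:260,300:400]
cv2.imwrite('pics/p1.png',np.hstack([cv2.resize(a,(400,400),interpolation=2),cv2.resize(b,(400,320),interpolation=2)[:400].copy() if 0 else cv2.resize(cv2.copyMakeBorder(b,0,20,0,0,0),(400,400),interpolation=2)]))"
```

```text
time: 2.6
tool_pos: [0.4627, -0.2293, 0.0321]
tcp_rot: [-3.039, -0.793, 0.002]
wrist_force: [0.9, 0.2, 0.1]
width: 0.701
grip_force: 0.0
pos [ 0.4627 -0.2293  0.0321] turn [-0.001  0.001 -0.001] shift cm [ 0.1  -0.32  0.31] w 0.701 grip 0.0 F [0.9 0.2 0.1] t 2.6
```

View pics/p1.png

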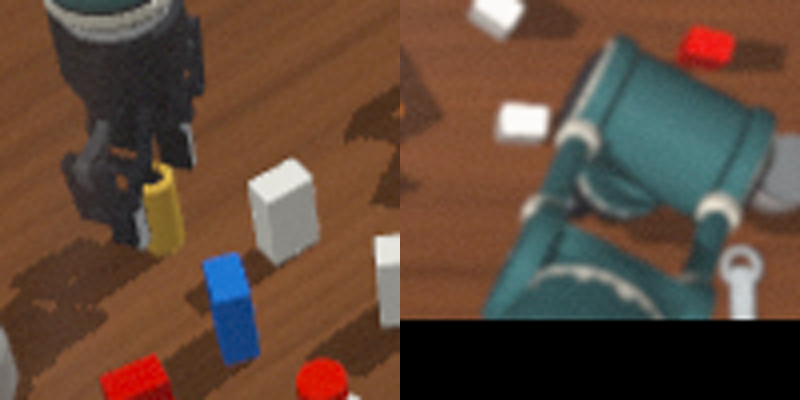

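The picture shows the bush standing between the fingers, off-centre by about 3 mm. I'll correct that, then close.

```bash
python3 -m crank '[[[0.1,-0.3,0.3,0,0,0],[0,0,0,0,0,0],[0,0,0,0,0,0],[0,0,0,0,0,0]]]'
python3 -m crank '[[[0,0,0,0,0,0],[0,0,0,0,0,0],[0,0,0,0,0,0],[0,0,0,0,0,0],[0,0,0,0,0,0],[0,0,0,0,0,0]]]' 0 40
python3 -c "
from h import *
go([.462,-.226,.029])
go([.463,.150,.15])"
```

```text
time: 3.03
tool_pos: [0.4633, -0.2256, 0.03]
tcp_rot: [3.038, 0.795, 0.001]
wrist_force: [0.9, 0.3, 0.7]
width: 0.705
grip_force: 0.0
time: 3.53
tool_pos: [0.4631, -0.2255, 0.0295]
tcp_rot: [3.039, 0.795, 0.0]
wrist_force: [0.6, 0.7, 2.0]
width: 0.288
grip_force: 39.2
pos [ 0.4631 -0.2255  0.0295] turn [ 0. -0.  0.] shift cm [-0.12 -0.01  0.05] w 0.288 grip 39.2 F [0.6 0.7 2. ] t 3.53
pos [ 0.4631 -0.2255  0.0295] turn [ 0. -0.  0.] shift cm [ 18.37 -32.75 -12.05] w 0.288 grip 39.2 F [0.6 0.7 2. ] t 3.53
```

```bash
python3 -m crank '[[[0,0,-1,0,0,0],[0,0,-3,0,0,0],[0,0,-3,0,0,0],[0,0,-3,0,0,0],[0,0,-3,0,0,0],[0,0,-3,0,0,0],[0,0,-1.5,0,0,0],[0.7,-1.3,0,0,0,0]]]'
python3 -m crank '[[[1.5,-2.7,0,0,0,0],[1.5,-2.7,0,0,0,0],[1.5,-2.7,0,0,0,0],[1.5,-2.7,0,0,0,0],[1.5,-2.7,0,0,0,0],[1.5,-2.7,0,0,0,0],[1.5,-2.7,0,0,0,0],[1.5,-2.7,0,0,0,0]]]'
python3 -m crank '[[[1.5,-2.7,0,0,0,0],[1.5,-2.7,0,0,0,0],[1.5,-2.7,0,0,0,0],[1,-1.75,0,0,0,0],[0,0,0,0,0,0],[0,0,0,0,0,0],[0,0,0,0,0,0],[0,0,0,0,0,0]]]'
python3 -c "
from h import *
go([.463,.150,.08])
a=read_camera('scene')[140:260,240:360];b=read_camera('top')[150:270,190:310]
cv2.imwrite('pics/p2.png',np.hstack([cv2.resize(i,(400,400),interpolation=2) for i in(a,b)]))"
```

```text
time: 4.2
tool_pos: [0.4655, -0.2136, 0.2104]
tcp_rot: [3.032, 0.791, 0.011]
wrist_force: [0.6, 0.2, -0.6]
width: 0.293
grip_force: 39.4
time: 4.87
tool_pos: [0.4609, 0.0378, 0.2048]
tcp_rot: [3.039, 0.795, 0.0]
wrist_force: [0.8, 0.0, -0.5]
width: 0.291
grip_force: 39.4
time: 5.53
tool_pos: [0.461, 0.1483, 0.2043]
tcp_rot: [3.039, 0.794, -0.001]
wrist_force: [0.3, -0.7, -0.2]
width: 0.294
grip_force: 39.5
pos [0.461  0.1483 0.2043] turn [ 0.  0. -0.] shift cm [ 0.26 -0.05 12.43] w 0.294 grip 39.5 F [ 0.3 -0.7 -0.2] t 5.53
```

View pics/p2.png

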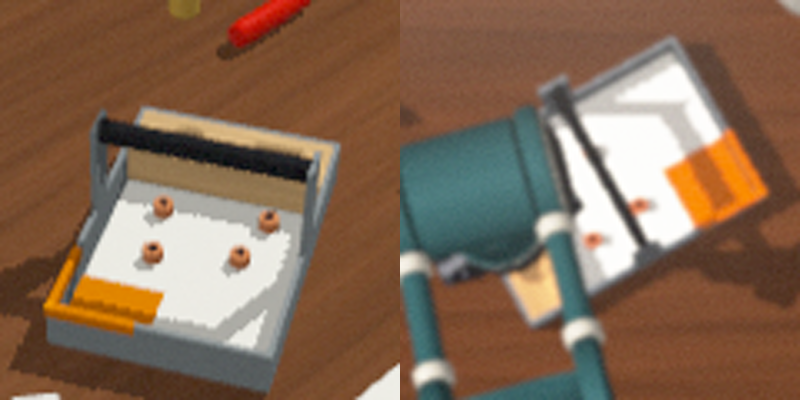

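The bush is held, with its bottom at scene crop (185,12), above and behind the nest. I'll lower it to about 10 mm above the mouth and check the alignment in the scene view.

```bash
python3 -m crank '[[[0.2,0,2.5,0,0,0],[0,0,2.5,0,0,0],[0,0,2.5,0,0,0],[0,0,2.5,0,0,0],[0,0,2,0,0,0],[0,0,0.4,0,0,0],[0,0,0,0,0,0],[0,0,0,0,0,0]]]'
python3 -c "
from h import *
go([.463,.150,.08])
s=read_state();X=s['tool_pos'];print((proj('scene',[X[0],X[1],X[2]-.0295])-[265,145]+.5)*6-.5,(proj('scene',[.463,.1505,.04])-[265,145]+.5)*6-.5)
a=read_camera('scene')[145:245,265:375]
cv2.imwrite('pics/p3.png',cv2.resize(a,None,fx=6,fy=6,interpolation=2))"
```

```text
time: 6.3
tool_pos: [0.4636, 0.1499, 0.081]
tcp_rot: [3.04, 0.794, 0.001]
wrist_force: [0.0, 0.1, -0.3]
width: 0.294
grip_force: 39.5
pos [0.4636 0.1499 0.081 ] turn [ 0.    -0.001 -0.   ] shift cm [-0.05 -0.04  0.1 ] w 0.294 grip 39.5 F [ 0.   0.1 -0.3] t 6.3
[[182.00000189 203.37693174]] [[181.46345811 220.6568655 ]]
```

View pics/p3.png

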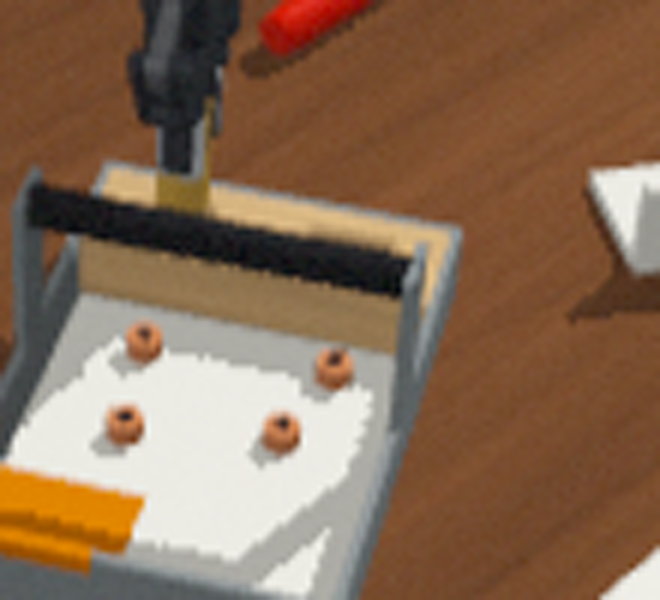

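The bush is at about (184,195), but the bar hides the mouth. I'll lower it gently and watch the force.

```bash
python3 -m crank '[[[0,0,0.6,0,0,0],[0,0,0.6,0,0,0],[0,0,0.4,0,0,0],[0,0,0.3,0,0,0],[0,0,0,0,0,0],[0,0,0,0,0,0]]]'
python3 -c "
from h import *
go([.463,.150,.048])"
```

```text
time: 6.85
tool_pos: [0.4629, 0.1503, 0.0611]
tcp_rot: [-3.039, -0.795, 0.0]
wrist_force: [0.7, -0.8, -0.3]
width: 0.292
grip_force: 39.4
pos [0.4629 0.1503 0.0611] turn [-0.     0.     0.001] shift cm [-0.01  0.03  1.31] w 0.292 grip 39.4 F [ 0.7 -0.8 -0.3] t 6.85
```

```bash
python3 -m crank '[[[0,0,0.5,0,0,0],[0,0,0.5,0,0,0],[0,0,0.3,0,0,0],[0,0,0,0,0,0],[0,0,0.1,0,0,0],[0,0,0,0,0,0]]]'
```

```text
time: 7.35
tool_pos: [0.463, 0.1503, 0.0475]
tcp_rot: [-3.039, -0.795, 0.0]
wrist_force: [0.3, 0.6, 0.9]
width: 0.292
grip_force: 39.6
```

```bash
python3 -m crank '[[[0,0,0,0,0,0],[0,0,0,0,0,0],[0,0,0,0,0,0],[0,0,-0.5,0,0,0],[0,0,-1.5,0,0,0],[0,0,-3,0,0,0],[0,0,-3,0,0,0],[0,0,-3,0,0,0]]]' 5.5
python3 -m crank '[[[0,0,-3,0,0,0],[0,0,-1.5,0,0,0],[0,0,0,0,0,0.12],[0,0,0,0,0,0.12],[0,0,0,0,0,0.12],[0,0,0,0,0,0.12],[0,0,0,0,0,0.12],[0,0,0,0,0,0.12]]]'
python3 -m crank '[[[0,0,0,0,0,0.12],[0,0,0,0,0,0.115],[0,0,0,0,0,0],[0,0,0,0,0,0],[0,0,0,0,0,0]]]'
python3 -c "
from h import *
go([.5566,-.242,.16],np.radians(-25.5))
a=read_camera('scene')[145:245,265:375]
cv2.imwrite('pics/p4.png',cv2.resize(a,None,fx=6,fy=6,interpolation=2))"
```

```text
time: 8.02
tool_pos: [0.4622, 0.15, 0.1583]
tcp_rot: [3.039, 0.795, -0.002]
wrist_force: [1.0, 0.9, 0.5]
width: 0.649
grip_force: 0.0
time: 8.68
tool_pos: [0.4627, 0.1502, 0.2026]
tcp_rot: [3.124, -0.336, 0.0]
wrist_force: [-0.2, -0.0, -0.4]
width: 0.645
grip_force: 0.0
time: 9.1
tool_pos: [0.4628, 0.1502, 0.2024]
tcp_rot: [-3.066, 0.686, -0.0]
wrist_force: [-0.4, -0.1, 0.9]
width: 0.639
grip_force: 0.0
pos [0.4628 0.1502 0.2024] turn [-0.    -0.     0.005] shift cm [25.35 31.36  4.24] w 0.639 grip 0.0 F [-0.4 -0.1  0.9] t 9.1
```

View pics/p4.png

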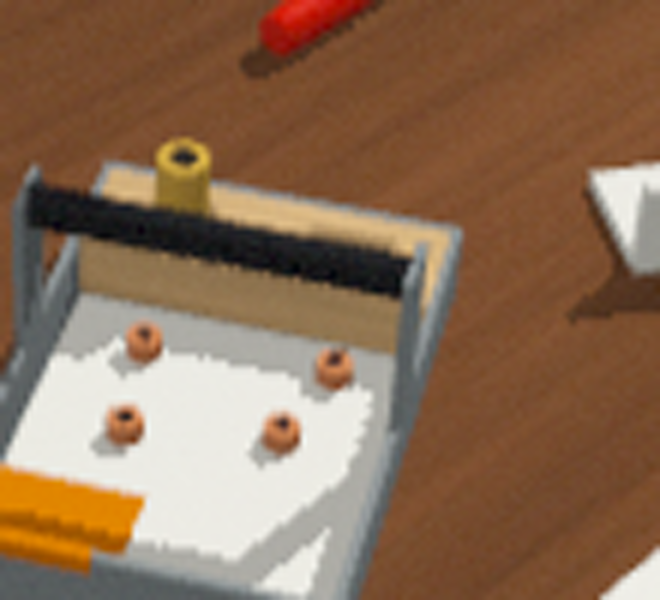

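The bush stands upright in its nest, top at (184,155). Next is the blue block.

```bash
python3 -m crank '[[[1,1.2,0,0,0,0],[1.9,2.4,0,0,0,0],[1.9,2.4,0,0,0,0],[1.9,2.4,0,0,0,0],[1.9,2.4,0,0,0,0],[1.9,2.4,0,0,0,0],[1.9,2.4,0,0,0,0],[1.9,2.4,0,0,0,0]]]'
python3 -m crank '[[[1.9,2.4,0,0,0,0],[1.9,2.4,0,0,0,0],[1.9,2.4,0,0,0,0],[1.9,2.4,0,0,0,0],[1.9,2.4,0,0,0,0],[1.55,1.35,0,0,0,0],[0,0,0,0,0,0],[0,0,0,0,0,0]]]'
python3 -m crank '[[[0,0,2,0,0,0],[0,0,2.5,0,0,0],[0,0,2.5,0,0,0],[0,0,0.8,0,0,0],[0,0,0,0,0,0],[0,0,0,0,0,0]]]'
python3 -c "
from h import *
go([.5566,-.242,.029],np.radians(-25.5))"
```

```text
time: 9.82
tool_pos: [0.515, -0.0752, 0.2024]
tcp_rot: [-3.065, 0.688, -0.0]
wrist_force: [0.6, 0.5, 0.5]
width: 0.646
grip_force: 0.0
time: 10.48
tool_pos: [0.5574, -0.2425, 0.2019]
tcp_rot: [-3.064, 0.692, 0.001]
wrist_force: [0.2, 0.1, 0.6]
width: 0.644
grip_force: 0.0
time: 10.98
tool_pos: [0.5573, -0.2408, 0.1244]
tcp_rot: [-3.065, 0.689, 0.001]
wrist_force: [-0.6, -1.0, 0.0]
width: 0.647
grip_force: 0.0
pos [ 0.5573 -0.2408  0.1244] turn [-0.     0.001  0.003] shift cm [-0.01  0.14  9.54] w 0.647 grip 0.0 F [-0.6 -1.   0. ] t 10.98
```

```bash
python3 -m crank '[[[0,0.1,2,0,0,0],[0,0,2.5,0,0,0],[0,0,2.5,0,0,0],[0,0,2,0,0,0],[0,0,0.5,0,0,0],[0,0,0,0,0,0],[0,0,0,0,0,0]]]'
python3 -m crank '[[[0,0,0,0,0,0],[0,0,0,0,0,0],[0,0,0,0,0,0],[0,0,0,0,0,0],[0,0,0,0,0,0],[0,0,0,0,0,0]]]' 0 40
python3 -c "
from h import *
go([.5566,-.242,.029],np.radians(-25.5))
a=read_camera('scene')[215:305,155:265]
cv2.imwrite('pics/p5.png',cv2.resize(a,None,fx=6,fy=6,interpolation=2))"
```

```text
time: 11.57
tool_pos: [0.5585, -0.2431, 0.0312]
tcp_rot: [3.064, -0.69, 0.004]
wrist_force: [0.5, -0.7, 0.4]
width: 0.644
grip_force: 0.0
time: 12.07
tool_pos: [0.5584, -0.2433, 0.0311]
tcp_rot: [3.064, -0.69, 0.005]
wrist_force: [0.1, -0.2, 6.0]
width: 0.252
grip_force: 45.3
pos [ 0.5584 -0.2433  0.0311] turn [ 0.    -0.003  0.002] shift cm [-0.22 -0.04  0.21] w 0.252 grip 45.3 F [ 0.1 -0.2  6. ] t 12.07
```

View pics/p5.png

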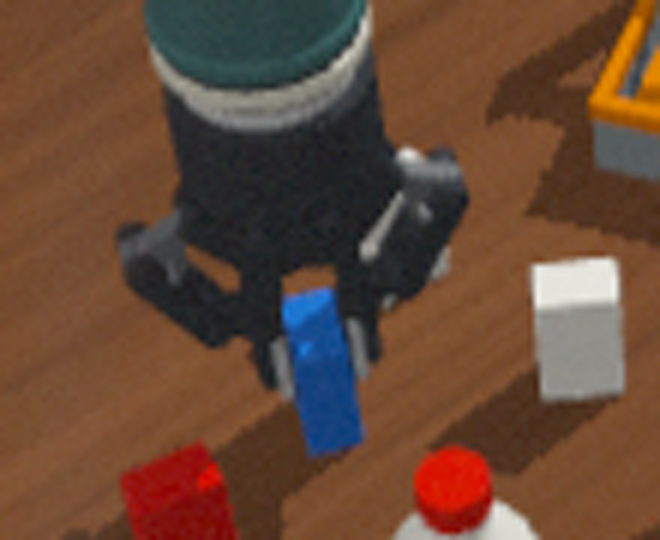

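The block is gripped on its 22 mm faces (21.5 mm opening), centred about 2 mm to tool −x. Now to the slot.

```bash
python3 -m crank '[[[0,0,-1,0,0,0],[0,0,-2.5,0,0,0],[0,0,-3,0,0,0],[0,0,-3,0,0,0],[0,0,-3,0,0,0],[0,0,-3,0,0,0],[0,0,-1.5,0,0,0],[0,0,0,0,0,-0.1]]]'
python3 -m crank '[[[0,0,0,0,0,-0.12],[0,0,0,0,0,-0.12],[0,0,0,0,0,-0.12],[0,0,0,0,0,-0.12],[0,0,0,0,0,-0.12],[0,0,0,0,0,-0.12],[0,0,0,0,0,-0.12],[0,0,0,0,0,-0.01]]]'
python3 -m crank '[[[0,0,0,0,0,0],[0,0,0,0,0,0],[0,0,0,0,0,0]]]'
python3 -c "
from h import *
go([.5344,.1905,.15])"
```

```text
time: 12.78
tool_pos: [0.5597, -0.2439, 0.2057]
tcp_rot: [3.093, -0.535, 0.014]
wrist_force: [1.1, -0.6, -0.3]
width: 0.251
grip_force: 44.6
time: 13.45
tool_pos: [0.5567, -0.2425, 0.1995]
tcp_rot: [-3.04, -0.792, 0.001]
wrist_force: [0.0, 0.3, -0.6]
width: 0.253
grip_force: 44.6
time: 13.7
tool_pos: [0.5569, -0.2425, 0.1994]
tcp_rot: [-3.042, -0.784, 0.0]
wrist_force: [0.2, -0.3, -1.0]
width: 0.25
grip_force: 44.6
pos [ 0.5569 -0.2425  0.1994] turn [-0.     0.    -0.007] shift cm [ 19.23 -38.87   4.94] w 0.25 grip 44.6 F [ 0.2 -0.3 -1. ] t 13.7
```

```bash
python3 -m crank '[[[0.7,-1.4,0,0,0,-0.007],[1.4,-2.8,0,0,0,0],[1.4,-2.8,0,0,0,0],[1.4,-2.8,0,0,0,0],[1.4,-2.8,0,0,0,0],[1.4,-2.8,0,0,0,0],[1.4,-2.8,0,0,0,0],[1.4,-2.8,0,0,0,0]]]'
python3 -m crank '[[[1.4,-2.8,0,0,0,0],[1.4,-2.8,0,0,0,0],[1.4,-2.8,0,0,0,0],[1.4,-2.8,0,0,0,0],[1.4,-2.8,0,0,0,0],[1.4,-2.8,0,0,0,0],[1.7,-3.6,0,0,0,0],[0,0,0,0,0,0]]]'
python3 -m crank '[[[0,0,2,0,0,0],[0,0,2.5,0,0,0],[0,0,2.5,0,0,0],[0,0,2.5,0,0,0],[0,0,1.8,0,0,0],[0,0,0.5,0,0,0],[0,0,0,0,0,0],[0,0,0,0,0,0]]]'
python3 -c "
from h import *
go([.5344,.1905,.05])"
```

```text
time: 14.37
tool_pos: [0.5447, -0.0059, 0.1994]
tcp_rot: [-3.039, -0.797, -0.0]
wrist_force: [0.4, -0.4, -0.3]
width: 0.25
grip_force: 44.6
time: 15.03
tool_pos: [0.5317, 0.2259, 0.1996]
tcp_rot: [-3.033, -0.803, -0.002]
wrist_force: [-0.4, -0.3, 0.1]
width: 0.246
grip_force: 44.6
time: 15.7
tool_pos: [0.5333, 0.2194, 0.0819]
tcp_rot: [-3.038, -0.798, -0.001]
wrist_force: [1.3, 0.8, -0.3]
width: 0.251
grip_force: 44.6
pos [0.5333 0.2194 0.0819] turn [-0.    -0.     0.002] shift cm [-1.32  2.58  3.19] w 0.251 grip 44.6 F [ 1.3  0.8 -0.3] t 15.7
```

```bash
python3 -m crank '[[[-0.6,1.2,0,0,0,0],[-0.7,1.4,0,0,0,0],[0,0,0,0,0,0],[0,0,0,0,0,0],[0,0,0,0,0,0],[0,0,0,0,0,0]]]'
python3 -c "
from h import *
go([.5344,.1905,.05])
a=read_camera('scene')[135:235,265:375]
cv2.imwrite('pics/p6.png',cv2.resize(a,None,fx=6,fy=6,interpolation=2))"
```

```text
time: 16.2
tool_pos: [0.5351, 0.1905, 0.0822]
tcp_rot: [-3.038, -0.798, -0.002]
wrist_force: [0.7, 0.2, -0.3]
width: 0.249
grip_force: 44.6
pos [0.5351 0.1905 0.0822] turn [ 0.    -0.002  0.002] shift cm [-0.07 -0.03  3.22] w 0.249 grip 44.6 F [ 0.7  0.2 -0.3] t 16.2
```

View pics/p6.png

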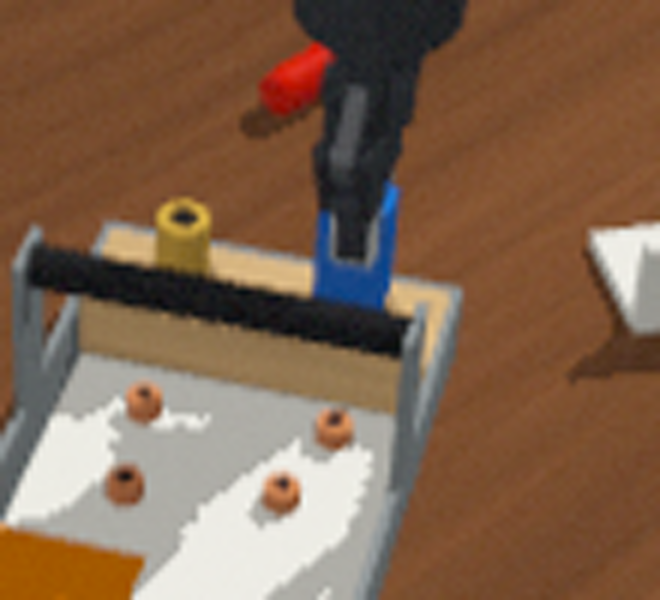

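```bash
python3 - <<'E'
from h import *
X=read_state()["tool_pos"]
for off in(0,-.002):
    p=[X[0]+off*np.cos(TY),X[1]+off*np.sin(TY),TY]
    q=(proj("scene",place(p,BOX,X[2]-.0311))-[265,135]+.5)*6-.5
    print(off,p);print(np.c_[BOX*1000,q.round()].astype(int))
im=cv2.imread("pics/p6.png").astype(int)
m=(im[...,0]>im[...,2]+40)
for v in(200,220,240,260,280,290): u=np.nonzero(m[v])[0];print(v,u.min(),u.max())
E
```

```text
0 [np.float64(0.5349285168438052), np.float64(0.19059723307903667), np.float64(0.5113814708343386)]
[[-17 -11   0 309 303]
 [-17 -11  60 316 203]
 [-17  11   0 319 275]
 [-17  11  60 327 175]
 [ 17 -11   0 379 316]
 [ 17 -11  60 389 217]
 [ 17  11   0 389 288]
 [ 17  11  60 399 188]]
-0.002 [np.float64(0.5331843782989409), np.float64(0.18961846817553898), np.float64(0.5113814708343386)]
[[-17 -11   0 305 302]
 [-17 -11  60 312 203]
 [-17  11   0 315 274]
 [-17  11  60 323 174]
 [ 17 -11   0 375 316]
 [ 17 -11  60 384 216]
 [ 17  11   0 385 287]
 [ 17  11  60 395 187]]
200 381 397
220 319 395
240 317 393
260 314 391
280 316 390
290 314 387
```

The block appears centred on the tool, so I'll shift −2 mm along tool x and descend gently.

```bash
python3 -m crank '[[[-0.2,0,0,0,0,0],[0,0,0.6,0,0,0],[0,0,0.6,0,0,0],[0,0,0.4,0,0,0],[0,0,0.4,0,0,0],[0,0,0,0,0,0],[0,0,0,0,0,0]]]'
python3 -c "
from h import *
go([.5331,.1898,.0491])"
```

```text
time: 16.83
tool_pos: [0.5324, 0.1891, 0.0607]
tcp_rot: [3.038, 0.798, -0.002]
wrist_force: [0.8, -0.2, -0.1]
width: 0.252
grip_force: 44.6
pos [0.5324 0.1891 0.0607] turn [-0.     0.001  0.002] shift cm [ 0.1  -0.03  1.16] w 0.252 grip 44.6 F [ 0.8 -0.2 -0.1] t 16.83
```

```bash
python3 -m crank '[[[0.05,0,0.5,0,0,0],[0,0,0.4,0,0,0],[0,0,0.3,0,0,0],[0,0,0,0,0,0],[0,0,0,0,0,0]]]'
```

```text
time: 17.25
tool_pos: [0.5333, 0.1894, 0.0492]
tcp_rot: [3.038, 0.798, -0.0]
wrist_force: [0.0, -0.6, 0.7]
width: 0.251
grip_force: 44.7
```

```bash
python3 -m crank '[[[0,0,0.1,0,0,0],[0,0,0.05,0,0,0],[0,0,0,0,0,0]]]'
python3 -m crank '[[[0,0,0,0,0,0],[0,0,0,0,0,0],[0,0,0,0,0,0],[0,0,0,0,0,0],[0,0,-0.5,0,0,0],[0,0,-1.5,0,0,0],[0,0,-3,0,0,0],[0,0,-3,0,0,0]]]' 5.5
python3 -m crank '[[[0,0,-3,0,0,0],[0,0,-2,0,0,0],[0,0,0,0,0,0],[0,0,0,0,0,0]]]'
python3 -c "
from h import *
go([.546,.0852,.15])
a=read_camera('scene')[135:235,265:375]; b=read_camera('top')[145:265,190:320]
cv2.imwrite('pics/p7.png',np.hstack([cv2.resize(a,(440,400),interpolation=2),cv2.resize(b,(360,400),interpolation=2)]))"
```

```text
time: 17.5
tool_pos: [0.5333, 0.1895, 0.0491]
tcp_rot: [3.038, 0.798, -0.0]
wrist_force: [-2.7, -0.3, 9.8]
width: 0.251
grip_force: 46.0
time: 18.17
tool_pos: [0.5317, 0.189, 0.1272]
tcp_rot: [3.038, 0.798, -0.006]
wrist_force: [0.2, -0.1, -0.6]
width: 0.647
grip_force: 0.0
time: 18.5
tool_pos: [0.5344, 0.1898, 0.1798]
tcp_rot: [-3.038, -0.798, -0.006]
wrist_force: [0.3, 0.9, -1.2]
width: 0.645
grip_force: 0.0
pos [0.5344 0.1898 0.1798] turn [ 0.001 -0.004  0.002] shift cm [-4.11  9.69  2.98] w 0.645 grip 0.0 F [ 0.3  0.9 -1.2] t 18.5
```

View pics/p7.png

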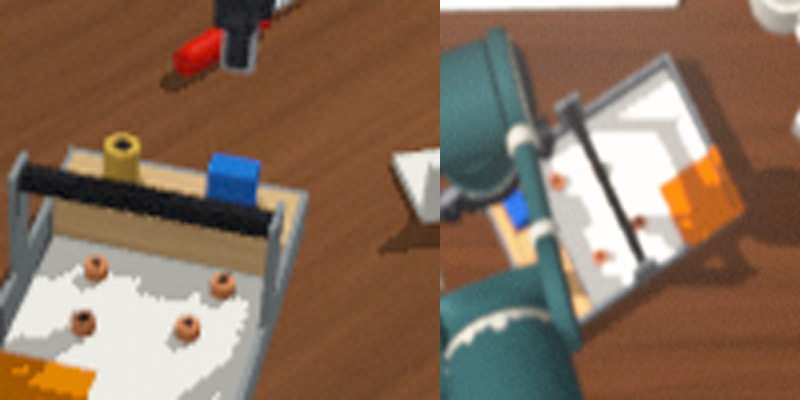

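Both parts are home and released: bush top at (122,145), block top at (235,165) in the left crop. Now to the bar.

```bash
python3 -m crank '[[[-0.6,1.3,0,0,0,0],[-0.9,2.2,0,0,0,0],[-0.9,2.2,0,0,0,0],[-0.9,2.2,0,0,0,0],[-0.8,1.8,0,0,0,0],[0,0,0,0,0,0],[0,0,0,0,0,0],[0,0,0,0,0,0]]]'
python3 -c "
from h import *
go([.546,.0852,.097])"
```

```text
time: 19.27
tool_pos: [0.5444, 0.0847, 0.1766]
tcp_rot: [-3.038, -0.797, 0.003]
wrist_force: [-0.1, -0.8, -0.5]
width: 0.643
grip_force: 0.0
pos [0.5444 0.0847 0.1766] turn [-0.001  0.002  0.002] shift cm [0.16 0.03 7.96] w 0.643 grip 0.0 F [-0.1 -0.8 -0.5] t 19.27
```

```bash
python3 -m crank '[[[0.1,0,1.5,0,0,0],[0,0,2,0,0,0],[0,0,2,0,0,0],[0,0,1.7,0,0,0],[0,0,0.8,0,0,0],[0,0,0,0,0,0],[0,0,0,0,0,0]]]'
python3 -m crank '[[[0,0,0,0,0,0],[0,0,0,0,0,0],[0,0,0,0,0,0],[0,0,0,0,0,0],[0,0,0,0,0,0],[0,0,0,0,0,0],[0,0,0,0,0,0],[0,0,0,0,0,0]]]' 0 25
python3 -c "
from h import *
go([.546,.0852,.097])"
```

```text
time: 19.85
tool_pos: [0.5457, 0.0859, 0.0975]
tcp_rot: [-3.038, -0.8, 0.002]
wrist_force: [-0.7, 0.3, 0.8]
width: 0.643
grip_force: 0.0
time: 20.52
tool_pos: [0.5472, 0.0853, 0.0991]
tcp_rot: [3.038, 0.798, 0.004]
wrist_force: [-0.1, 0.1, 6.1]
width: 0.16
grip_force: 27.0
pos [0.5472 0.0853 0.0991] turn [ 0.001 -0.002  0.002] shift cm [-0.11 -0.05  0.21] w 0.16 grip 27.0 F [-0.1  0.1  6.1] t 20.52
```

The bar is gripped (13.6 mm). I'll raise the grip force and lift gently.

```bash
python3 -m crank '[[[0,0,0,0,0,0],[0,0,0,0,0,0],[0,0,0,0,0,0],[0,0,-0.3,0,0,0],[0,0,-0.5,0,0,0],[0,0,-0.7,0,0,0],[0,0,-0.7,0,0,0],[0,0,-0.7,0,0,0]]]' 0 110
python3 -m crank '[[[0,0,-1,0,0,0],[0,0,-1.2,0,0,0],[0,0,-1.2,0,0,0],[0,0,-1.2,0,0,0],[0,0,-1.2,0,0,0],[0,0,-1.2,0,0,0],[0,0,-1.2,0,0,0],[0,0,-1.2,0,0,0]]]'
python3 -m crank '[[[0,0,-1,0,0,0],[0,0,-1,0,0,0],[0,0,-0.7,0,0,0],[0,0,-0.4,0,0,0],[0,0,0,0,0,0],[0,0,0,0,0,0]]]'
```

```text
time: 21.18
tool_pos: [0.5454, 0.0852, 0.1267]
tcp_rot: [-3.038, -0.798, 0.002]
wrist_force: [0.3, -0.2, -6.0]
width: 0.139
grip_force: 107.4
time: 21.85
tool_pos: [0.5461, 0.0853, 0.2222]
tcp_rot: [3.038, 0.798, 0.001]
wrist_force: [0.3, 0.0, -5.5]
width: 0.144
grip_force: 107.4
time: 22.35
tool_pos: [0.546, 0.0852, 0.2516]
tcp_rot: [3.038, 0.798, -0.001]
wrist_force: [-0.1, 0.4, -5.8]
width: 0.143
grip_force: 107.4
```

```bash
python3 -m crank '[[[0,0,0,0.022,0.022,0],[0,0,0,0.022,0.022,0],[0,0,0,0.022,0.022,0],[0,0,0,0.022,0.022,0],[0,0,0,0.022,0.022,0],[0,0,0,0.022,0.022,0],[0,0,0,0.022,0.022,0],[0,0,0,0.022,0.022,0]]]'
python3 -m crank '[[[0,0,0,0.022,0.022,0],[0,0,0,0.022,0.022,0],[0,0,0,0.022,0.022,0],[0,0,0,0.022,0.022,0],[0,0,0,0.022,0.022,0],[0,0,0,0.022,0.022,0],[0,0,0,0,0,0],[0,0,0,0,0,0]]]'
python3 -m crank '[[[0,0,0,0,0,0],[0,0,0,0,0,0],[0,0,0,0,0,0],[0,0,0,0,0,0],[0,0,0,0,0,0],[0,0,0,0,0,0],[0,0,0,0,0,0],[0,0,0,0,0,0]]]'
python3 -c "
from h import *
go([.546,.0852,.25])
a=read_camera('scene')[70:290,220:440]; b=read_camera('top')[130:270,190:330]
cv2.imwrite('pics/p8.png',np.hstack([cv2.resize(a,(400,400),interpolation=2),cv2.resize(b,(400,400),interpolation=2)]))"
```

```text
time: 23.02
tool_pos: [0.5453, 0.085, 0.2505]
tcp_rot: [-2.824, -0.742, -0.182]
wrist_force: [0.0, 0.4, -6.4]
width: 0.136
grip_force: 107.5
time: 23.68
tool_pos: [0.5453, 0.0845, 0.2504]
tcp_rot: [-2.661, -0.697, -0.303]
wrist_force: [0.2, -0.2, -5.1]
width: 0.143
grip_force: 107.7
time: 24.35
tool_pos: [0.5461, 0.0853, 0.2519]
tcp_rot: [-2.659, -0.699, -0.307]
wrist_force: [-0.2, 0.0, -5.7]
width: 0.137
grip_force: 107.7
pos [0.5461 0.0853 0.2519] turn [-0.308 -0.308  0.003] shift cm [-0.01  0.01  0.19] w 0.137 grip 107.7 F [-0.2  0.  -5.7] t 24.35
```

View pics/p8.png

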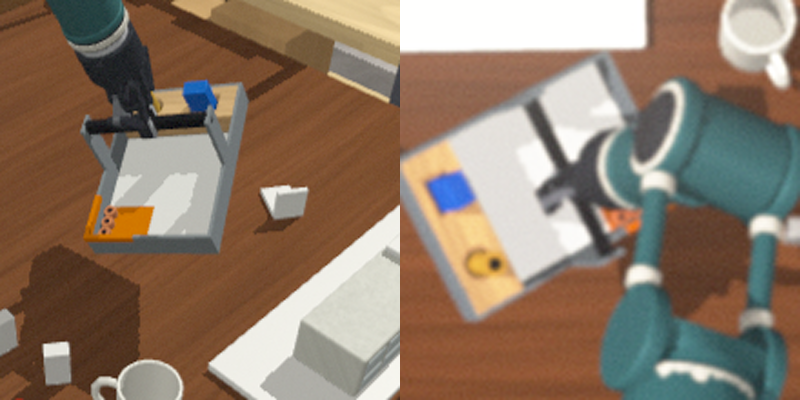

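The tote hangs tilted and clear, with both parts still nested. The spacers are clustered on the orange patch near (108,220). I have gone over the picture allowance (12 viewed, limit 10), so I'll check the cluster numerically.

```bash
python3 - <<'E'
from h import *
im=read_camera("scene"); s=read_state(); R=Ro.from_rotvec(s["tcp_rot"]).as_matrix()
# tote frame: x=tool x, y=-tool y, z=-tool z ; TCP in tote coords (0,0,.0991) (offset at grasp)
Rt=R@np.diag([1,-1,-1]); o=s["tool_pos"]-Rt@[0,0,.099]
c=C["scene"]; cam=-c["R"].T@c["t"]
print("tilt",np.degrees(np.arccos(Rt[2,2])),"feet z",[(o+Rt@[a*.09,b*.13,0])[2].round(3) for a,b in((-1,-1),(1,-1),(1,1),(-1,1))])
corner=(o+Rt@[-.09,-.13,.005]); print("corner px",proj("scene",corner))
u0,v0=proj("scene",corner)[0].astype(int)
k=4; win=cv2.resize(im[v0-35:v0+15,u0-12:u0+60],None,fx=k,fy=k,interpolation=2).astype(int)
B,G,Rr=win[...,0],win[...,1],win[...,2]
m=(Rr>90)&(Rr-B>30)&(B>28)&(G<.68*Rr)&(G>.3*Rr)
m2=(m&(B>.3*Rr))
v,u=np.nonzero(m2); uv=np.c_[(u+.5)/k-.5+u0-12,(v+.5)/k-.5+v0-35]
d=np.c_[(uv-c["camera_matrix"][:2,2])/c["camera_matrix"][0,0],np.ones(len(uv))]@c["R"]
n=Rt[:,2]; t=((o+.014*n-cam)@n)/(d@n); X=(cam+d*t[:,None]-o)@Rt
h,xe,ye=np.histogram2d(X[:,0]*1000,X[:,1]*1000,bins=[np.arange(-100,-10,6),np.arange(-140,-30,6)])
print("cols y from -140; rows x from -100");print(h.astype(int))
E
```

```text
tilt 24.957518944801162 feet z [np.float64(0.096), np.float64(0.15), np.float64(0.228), np.float64(0.174)]
corner px [[271.57243919 208.2591557 ]]
cols y from -140; rows x from -100
[[68 67 35 12  0  2  4  2  3  0  3  2  1  4  2  0  3  0]
 [66 33  0  9  0  8  0  0  0  0  0  0  0  0  0  0  0  0]
 [32  0  0  8  0  7 47 20 32 38 15 34 38  1  0  0  0  0]
 [ 2  0  0  9  0  1 28 67 68 32 67 67 27 17  0  0  0  0]
 [ 4  0  0  8  0 14 68 64 65 66 68 66 64  0  0  0  0  0]
 [ 8  0  0  9  0  4 15 38 40 19 38 53 18  0  0  0  0  0]
 [ 0  0  0  9  0  0  0  0  0  0  0  0  1  2  0  0  0  0]
 [ 2  0  0  8  0  0  0  0  0  0  0  0  0  8  0  0  0  0]
 [ 0  0  0  9  0  0  0  0  0  0  0  0  7  2  0  0  0  0]
 [ 3  0  0  9  0  0  0  0  0  0  0  0  8  0  0  0  0  0]
 [ 5  0  0  9  0  0  0  0  0  0  0  0  7  0  0  0  0  0]
 [ 4  0  0  7  2  1  0  0  0  0  0  0  0  7  0  0  0  0]
 [ 4  0  0  0  0  2  0  0  0  0  0  0  0  0  0  0  0  0]
 [ 0  0  0  0  0  0  0  0  0  0  0  0  0  0  0  0  0  0]]
```

```bash
python3 - <<'E'
from h import *
im=read_camera("scene"); s=read_state(); R=Ro.from_rotvec(s["tcp_rot"]).as_matrix()
Rt=R@np.diag([1,-1,-1]); o=s["tool_pos"]-Rt@[0,0,.099]
c=C["scene"]; cam=-c["R"].T@c["t"]; ct=(cam-o)@Rt; print("cam in tote",ct)
for zt in(.005,.017):
    w=np.array([-.07,-.125,.04]);f=(ct[2]-zt)/(ct[2]-.04);print("wall hides up to y,",(ct+(w-ct)*f))
xs=np.arange(-.088,-.030,.004);ys=np.arange(-.126,-.030,.004)
P=np.array([[x,y,.017] for x in xs for y in ys])
q=proj("scene",P@Rt.T+o).astype(np.float32)
for ch,n in((2,"R"),(1,"G"),(0,"B")):
    g=cv2.remap(im[...,ch],q[:,:1],q[:,1:],cv2.INTER_LINEAR).reshape(len(xs),-1)
    print(n,"rows x -88.., cols y -126.. step 4");print("\n".join(" ".join(f"{i:3d}" for i in r) for r in g))
E
```

```text
cam in tote [ 0.42877768 -0.66635993  0.88419209]
wall hides up to y, [-0.0906792  -0.10255535  0.005     ]
wall hides up to y, [-0.08358919 -0.11025066  0.017     ]
R rows x -88.., cols y -126.. step 4
 77  97 136 160 169 139 114 113 113 113 120 110 112 112 112 121 115 113 112 113 114 112 112 111
 76 100 135 166 182 196 167 128  96 154 183 156 120 141 177 170 143 113 113 112 113 110 110 112
 75 100 141 183 205 144 126 185 174 171 112 157 179 189 122 122 168 147 125 136 133 127 139 122
 78 100 139 184 194  90 106 181 180 146  45 156 186 183 101 107 192 215 209 210 216 213 211 213
 77 100 141 186 206 186 184 180 154 179 194 188 160 178 176 188 201 204 210 218 219 219 219 219
 76 100 142 186 207 187 189 146 142 169 191 160 134 152 174 187 183 186 191 204 219 219 219 218
 77  99 143 187 207 203 201 175 164 189 205 179 161 169 179 178 182 185 187 187 202 219 217 218
 77  98 141 187 207 207 209 203 203 209 208 205 207 188 176 176 182 186 187 185 190 192 203 218
 75  98 142 187 209 209 208 209 210 210 209 209 203 174 177 176 182 187 187 187 187 185 187 196
 78 101 144 189 209 209 210 209 2
[... 2796 characters left out ...]
 179 179 177 183 184 196 212
 79  65   0   0   0   0   0   0   0   0   0   0   0   0   0  17 123 178 179 178 178 177 180 190
 83  65   5   0   0   0   0   0   0   0   0   0   0   0   0  17 126 179 178 179 178 179 178 179
 81  66   0   0   0   0   0   0   0   0   0   0   0   0   0  16 128 178 178 178 178 178 178 178
 81  62   0   0   0   0   0   0   0   0   0   0   0   0   0  17 130 179 178 178 178 177 178 179
 81  63   0   0   0   0   0   0   0   0   0   0   0   0   0  20 131 178 178 179 178 178 177 180
 83  63   1   0   1   0   0   0   0   0   0   0   0   0   0  19 134 179 180 179 178 178 177 178
 81  63   9  56  62   7   0   0   0   0   0   0   0   0   0   7 130 179 178 178 179 178 178 179
```

```bash
python3 - <<'E'
from h import *
im=read_camera("top"); s=read_state(); R=Ro.from_rotvec(s["tcp_rot"]).as_matrix()
Rt=R@np.diag([1,-1,-1]); o=s["tool_pos"]-Rt@[0,0,.099]
xs=np.arange(-.092,-.030,.004);ys=np.arange(-.134,-.030,.004)
P=np.array([[x,y,.017] for x in xs for y in ys])
q=proj("top",P@Rt.T+o).astype(np.float32);print(q.min(0),q.max(0))
g=[cv2.remap(im[...,ch],q[:,:1],q[:,1:],cv2.INTER_LINEAR).reshape(len(xs),-1) for ch in(2,1,0)]
for n,a in zip("RB",(g[0],g[2])):
    print(n,"rows x -92.., cols y -134.. step 4");print("\n".join(" ".join(f"{i:3d}" for i in r) for r in a))
E
```

```text
[251.17839 181.7318 ] [286.24173 214.34671]
R rows x -92.., cols y -134.. step 4
 80  86  82  86  76  70  72  76  80  78  85 101 145 205 221 230 222 195 156 137 136 134 117  81  56  52
109 108  83  68  67  71  80  81  82  81  96 131 171 194 191 185 196 197 175 160 167 169 146  94  63  54
152 143  98  66  69  75  81  83  80  82 102 144 180 199 207 198 194 199 209 214 226 230 213 134  68  55
180 173 120  83  74  78  82  83  81  75  84 116 143 175 203 208 185 170 212 230 233 238 221 143  71  53
195 202 168 122  91  85  84  83  81  73  69  84 124 164 178 181 179 187 223 227 218 226 204 127  66  57
210 226 221 192 141 111  95  97  91  78  68  69  99 140 165 153 143 178 217 220 213 214 193 120  64  55
221 236 242 241 217 188 156 139 120  89  72  69  78 111 160 164 121 114 141 168 196 212 191 122  66  54
216 239 247 250 248 243 228 203 145  93  72  71  75  90 136 177 146  94  75 107 162 201 187 120  65  54
175 228 247 250 251 249 242 198 128  86  75  76  72  79 110 162 169 116  69  72 111 161 167 117  69  58
124 172 225 243 247 244 222 155  96  78  76  78  73  78  94 149 185 145  85  64  74
[... 1645 characters left out ...]
 159 124 114 112 113 108 114 129 159 175 133  82  62  69  96 124  92  63  55
151 162 187 208 220 212 182 146 122 116 116 114 114 115 125 155 187 160  98  70  67  71  79  71  55  57
200 211 211 213 214 217 201 160 124 118 116 115 119 119 126 155 192 175 108  73  68  70  64  60  58  55
217 206 194 194 194 214 218 184 136 122 118 121 121 121 128 154 195 181 114  79  70  72  68  64  58  59
167 144 122 120 134 169 204 193 149 125 124 123 122 123 132 152 200 188 116  77  72  72  73  70  65  62
105  96  85  85  92 130 183 189 140 122 126 123 123 126 135 157 194 180 113  77  72  72  71  71  72  76
 88  86  86  84  84 115 162 164 135 125 124 127 124 132 142 163 197 177 109  79  76  77  76  73  77  93
```

Three spacers show in line along the −x wall (y ≈ −105, −86, −68 mm), and the fourth seems wedged and hidden behind the −y wall. I'll rock the tilt toward −y and back to settle them into the corner.

```bash
cat > chk.py <<'E'
from h import *
im=read_camera("scene"); s=read_state(); R=Ro.from_rotvec(s["tcp_rot"]).as_matrix()
Rt=R@np.diag([1,-1,-1]); o=s["tool_pos"]-Rt@[0,0,.099]
xs=np.arange(-.088,-.030,.004);ys=np.arange(-.126,-.040,.004)
P=np.array([[x,y,.017] for x in xs for y in ys])
q=proj("scene",P@Rt.T+o).astype(np.float32)
g=[cv2.remap(im[...,ch],q[:,:1],q[:,1:],cv2.INTER_LINEAR).reshape(len(xs),-1) for ch in(2,0)]
for n,a in zip("RB",g): print(n);print("\n".join(" ".join(f"{i:3d}" for i in r) for r in a))
print("tilt",np.degrees(np.arccos(Rt[2,2])),"downhill in tote",(Rt.T@[0,0,-1]).round(3),s["time"])
E
python3 -m crank '[[[0,0,0,0.022,-0.045,0],[0,0,0,0.022,-0.045,0],[0,0,0,0.022,-0.045,0],[0,0,0,0.022,-0.045,0],[0,0,0,0.022,-0.045,0],[0,0,0,0,0,0],[0,0,0,0,0,0],[0,0,0,0,0,0]]]'
python3 -m crank '[[[0,0,0,0,0,0],[0,0,0,0,0,0],[0,0,0,0,0,0],[0,0,0,0,0,0],[0,0,0,0,0,0],[0,0,0,0,0,0],[0,0,0,0,0,0],[0,0,0,0,0,0]]]'
python3 chk.py
```

```text
time: 25.27
tool_pos: [0.5461, 0.0853, 0.2516]
tcp_rot: [-2.612, -0.759, 0.03]
wrist_force: [-0.3, -0.7, -5.4]
width: 0.143
grip_force: 107.7
time: 25.93
tool_pos: [0.5461, 0.0853, 0.2518]
tcp_rot: [-2.612, -0.76, 0.032]
wrist_force: [-0.4, 0.4, -6.8]
width: 0.139
grip_force: 107.7
R
 85 125 172 188 125 116 113 124 120 113 120 122 112 119 120 115 119 123 118 109 104 103
 84 125 164 171 136  89 146 185 170 118 113 168 180 151 110 129 111 104 114 104 102 111
 80 122 165 178 185 175 193 126 162 183 185 155 141 192 200 204 205 192 202 205 192 198
 84 121 164 171 183 180 165  60 126 184 186 105  82 175 206 210 212 218 220 219 219 220
 85 127 163 181 185 158 194 182 186 167 174 188 193 205 209 209 212 218 219 220 219 220
 83 125 162 182 187 142 151 172 192 159 138 175 203 209 208 210 212 218 219 219 219 220
 82 126 168 179 202 200 199 201 209 200 184 200 210 210 210 210 210 219 219 219 220 219
 80 124 177 184 182 207 210 209 209 210 209 210 210 211 211 210 212 219 219 219 219 219
 85 132 198 208 203 211 209 209 210 210 211 210 210 210 210 209 209 209 219 218 219 219
 86 130 195 209 204 210
[... 1197 characters left out ...]
3 213 212 213
 71  20   0  11  67   9   0   0   0   0   0   0   0   0   0   1  79 189 213 211 212 213
 69  11   0   3  34   2   0   0   0   0   0   0   0   0   0   0  52 159 182 191 208 212
 70   4   0   0   0   0   0   0   0   0   0   0   0   0   0   0  63 160 177 179 184 199
 73   8   0   0   0   0   0   0   0   0   0   0   0   0   0   0  79 164 178 178 178 179
 67  15   0   0   0   0   0   0   0   0   0   0   0   0   0   0  78 163 179 178 178 179
 70  21   0   0   0   0   0   0   0   0   0   0   0   0   0   0  64 161 178 178 178 177
 69  23   0   0   0   0   0   0   0   0   0   0   0   0   0   0  67 176 179 178 177 179
tilt 24.17716272001429 downhill in tote [-0.093 -0.399 -0.912] 25.9833
```

All four are now packed in the corner: three along the −x wall and one beside them on the −y wall. I'll return to the diagonal 25° tilt and recheck.

```bash
python3 -m crank '[[[0,0,0,-0.022,0.045,0],[0,0,0,-0.022,0.045,0],[0,0,0,-0.022,0.045,0],[0,0,0,-0.022,0.045,0],[0,0,0,-0.022,0.045,0],[0,0,0,0,0,0],[0,0,0,0,0,0],[0,0,0,0,0,0]]]'
python3 -m crank '[[[0,0,0,0,0,0],[0,0,0,0,0,0],[0,0,0,0,0,0],[0,0,0,0,0,0],[0,0,0,0,0,0],[0,0,0,0,0,0],[0,0,0,0,0,0],[0,0,0,0,0,0]]]'
python3 chk.py | sed -n '17,40p'
```

```text
time: 26.65
tool_pos: [0.5461, 0.0853, 0.2519]
tcp_rot: [-2.659, -0.699, -0.305]
wrist_force: [-0.2, 0.1, -5.3]
width: 0.142
grip_force: 107.7
time: 27.32
tool_pos: [0.546, 0.0853, 0.2518]
tcp_rot: [-2.659, -0.699, -0.307]
wrist_force: [0.0, 0.6, -6.2]
width: 0.138
grip_force: 107.7
B
 81  66   2   0  30  98 119 116 119 117 119 119 117 116 119 119 117 120 119 118 118 118
 81  67   2   0  12  72  93  90  86  95  82  90  95 106 115 118 118 118 119 120 121 119
 80  66   0   0   0  59  77  56  63  72  76  66  57  79  82  83 113 136 130 139 137 133
 81  65   0   0   2  61  69  40  57  73  71  52  52  74  36  33 142 208 204 203 208 206
 81  67   0   0   1  48  70  76  78  68  72  70  76  63   1  39 150 196 202 211 211 213
 81  65   0   0   1  42  60  73  58  49  60  67  56  15   0  36 130 178 183 195 213 211
 81  68   0   0   2  38  48  31  11  37  65  33   3   0   0  37 131 178 179 179 187 203
 81  64   0   0   0   3   0   0   0   0   0   0   0   0   0  37 128 178 178 178 179 184
 80  65   1   0   0   0   0   0   0   0   0   0   0   0   0  22 123 179 178 179 178 178
 80  66   0   0   0   0   0   0   0   0   0   0   0   0   0  23 125 178 179 179 178 179
 80  63   0   0   0   0   0   0   0   0   0   0   0   0   0  19 126 180 178 180 177 178
 80  65   0   0   0   0   0   0   0   0   0   0   0   0   0  22 132 178 178 178 178 178
 81  63   3   0   0   0   0   0   0   0   0   0   0   0   0  13 132 178 178 179 179 180
 81  64   0   0   1   0   0   0   0   0   0   0   0   0   0  13 135 179 178 177 179 178
 78  63  15  59  60   6   0   0   0   0   0   0   0   0   0   1 134 179 179 179 178 179
tilt 24.955838901771283 downhill in tote [-0.298 -0.298 -0.907] 27.3667
```

The spacers stay packed at 25°, and the tote is steady and clear of the bench. Handing in.

```bash
python3 -c "
from workcell import *
print(finish_job())"
```

```text
the job is handed in; nothing more can be done
None
```

I handed the job in at about 27 s with the bush and block home in their nests and the tote held off the bench at 25°. All four spacers are packed in the orange corner, though I inferred the one hidden behind the wall from image numbers; I also viewed 12 pictures, over the limit of 10.

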